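# Open the sample clamp on the electrical test bench

## Task

Open the ratchet clamp on the test bench so that the next sample can be loaded: first press the red release paddle on top of the sliding jaw all the way down (it stays down), then push the jaw back along its bar until it rests against the yellow end stop. Do it by touch alone: nothing is to be gripped or lifted, and do not force the clamp. Leave the insulator, the terminal block and the tester lying around it where they are.

Things in the scene. Friction and masses are not known exactly. Their poses are not given: they have to be found in the camera images.
- clamp: Steel bench clamp, fixed to the bench, turned any way round. Base 355 x 90 mm; bar 24 mm wide, its top 66 mm above the bench. Origin: on the bench, under the bar's centre line. x axis: along the bar from the grey fixed jaw (30 mm thick, 75 wide, 105 high, inner face at x = -185 mm) to the yellow end stop (60 mm wide, 78 high, face at x = +111 mm). z is up.
- jaw (a joint): Sliding aluminium jaw, 44 mm long along the bar, 58 wide, top 105 mm above the bench. Value in m along clamp x: 0.150 = against the stop; it starts at 0 to 0.05, nearer the fixed jaw. At value v its face to the fixed jaw is at clamp x = v - 0.085. Engaged, the ratchet lets it go at most 13 mm towards the stop; released, it slides with about 3 N and stays where left.
- jaw_face (a point): Centre of the jaw's face (black rubber pad) that looks to the fixed jaw, 87 mm above the bench; the face is 58 mm wide and reaches from 68 to 105 mm above the bench. Axes as the clamp's: push here towards +x. In front of it, above the bar, at least 95 mm of free space up to the fixed jaw.
- release (a joint): Red release paddle on top of the sliding jaw, 30 mm (along the bar) x 42 mm, travels with the jaw. Value in m it is pressed down: 0 = up, ratchet engaged; 0.008 = fully down, ratchet released. It moves with 4 to 6 N, then meets a hard end, and stays down by itself.
- release_top (a point): Centre of the paddle's flat top, 119 mm above the bench when up, 111 mm when down. Press straight down.
- stop (a point): Centre of the end stop's rubber-buffered face which the jaw's back meets (slightly springy), 60 mm above the bench. Axes as the clamp's.
- insulator: White ribbed ceramic insulator, 48 mm in diameter, 97 mm high with a brass stud on top, standing loose beside the clamp. Origin under its centre. Leave it alone.
- terminal: Black terminal block 45 x 32 mm, 48 mm high with a red and a white post on top, standing loose beside the clamp. Origin under its centre. Leave it alone.
- tester: Blue and grey pen-shaped voltage tester, 135 mm long, 14 mm high, lying loose beyond the end stop. Origin under its middle, x axis along it. Leave it alone.

How it is judged:
By the outcome, as a careful person would: the job done as asked, in the order asked, and still so for the second after the job is handed in, with the robot touching nothing.
It also fails if it takes over 42 s, if anything falls off the work surface, if the arm or the gripper's body presses on something with over 40 N, if the wrist force passes 120 N, or if a joint passes its speed limit or range.

## Robot

A 6-joint arm with a two-finger parallel gripper is mounted at the origin on the work surface. World frame = base frame: x ahead of the robot, y to its left, z up, the work surface at z = 0. Lengths are in m, angles in rad, forces in N, time in s.
With the tool pointing down it reaches from about 0.375 to 0.9 m from the base axis. Payload 3.1 kg.
Tool frame: the origin (TCP) lies between the finger pads; the fingertips stand 25 mm ahead of it and the grasp point (between the pads) lies 6 mm ahead of it; y points along the fingers, x is the direction in which the jaws open and shut, and the axes are right-handed (so a half turn about y gives the same grasp; the last joint's range is limited). The gripper opens to 87 mm and grips with 3 to 60 N. Pads are 19 mm wide; open, the fingers measure 117 mm over their backs; the gripper's body (75 mm by 190 mm) begins 51 mm behind the grasp point.
Start: joints at [-1.294, 0.527, 1.433, -0, 1.181, -0.178], TCP at [0.275, -0.561, 0.248] pointing down, gripper open.
Joint ranges: [-3.08, 3.08], [-0.75, 2.2], [0.22, 2.44], [-1.43, 4.57], [0, 2.65], [-2.85, 2.85]. Speed limits (rad/s): [2.79, 2.79, 3.14, 3.14, 3.14, 3.14].

## Interface

Orientations are given as a unit quaternion [x, y, z, w].
In Python, from rig import robot gives the robot as it stands.
- The arm moves only by the tool carry_out, never from a script. Its argument "moves" is a list of rows, each a list of 7 numbers: the opening, from 0 (shut) to 1 (fully open), then the shift along the tool's x, y, z in cm, then the turn, a rotation vector about the tool's x, y, z in rad. In form: [[grip, x, y, z, rx, ry, rz], ...]. A call has 1 to 20 rows; each row is the pose to reach, as a shift and turn from the pose commanded when the call began, along the tool's axes at that moment; what a row does not reach only later rows make up. A row lasts 1/10 s, in which the tool goes at most 50 mm and 8.59 degrees, less where a joint would pass 70% of its speed; a pose out of reach is approached as far as the arm can. A call with a gripper value outside its range is refused whole. The fingers move at their own pace and stop on an object; "force" is the grip in N (left out, the last holds). Time passes only in rows, so rows that repeat a pose let the fingers close. It gives the time, the measured TCP pose, the force and the opening at its end, in the units of the state.
- robot.get_obs(): the state, without advancing time (a new reading comes with each control period).
- robot.camera(name): name is "side" or "top"; returns the picture (400x640x3 uint8, red, green, blue); there is no depth.
- robot.camera_params(name): a dict with "fx", "fy", "cx", "cy" (pixels), "k1" (the pictures are not rectified: a ray, as slopes to the right and down, at radius r is drawn at 1 + k1 r^2 times it, then the intrinsics apply), "extrinsics" (4x4, takes a point from camera to world coordinates). Camera axes: x right, y down, z forward; pixel columns grow to the right and rows downward; lengths in m; the calibration is good to about 2 mm. A picture is of the moment at which its call begins. camera_params takes no time and is no camera call.
- robot.hand_in(): hands the job in, once; it reports no verdict.
The state is a dict: "time": time; "q": joint angles; "joint_velocities": joint speeds; "joint_torque": joint torques, N m; "position": TCP position; "tool_rot": TCP orientation; "ft_force": force on the tool from outside, world axes, zero at the start; "moment": the same for the moment, N m; "grip_width": finger opening in m.
Only numpy, scipy, OpenCV 4.12 (cv2) and the standard library are available. Lean on these libraries where they do the work, as an engineer would, in place of code of your own. Each camera call takes 0.05 s, during which the arm holds its last target.

## Working session

There is one attempt and no reset: what is moved stays moved. The work goes in short steps, Python scripts to look and compute and a tool call to move; the robot and the scene stay as the last step left them, time stands still between calls to the robot, and variables do not carry over. Pictures are saved under pics/ and viewed, and the job is handed in when it is done.

Besides the shell and the picture viewer there is one more tool, called as name([rows], argument=value, ...), one row to a line, values as JSON. carry_out: Moves the arm, as the interface text tells. Its arguments: {"type":"object","properties":{"moves":{"type":"array"},"force":{"type":"number"}},"required":["moves"]}

```bash
mkdir -p pics; ls
python3 - <<'E'
from rig import robot
import cv2
for n in("side","top"):
    cv2.imwrite(f"pics/{n}0.png",robot.camera(n)[:,:,::-1]); print(n,robot.camera_params(n))
print(robot.get_obs())
E
```

```text
pics
side {'fx': 468.8095332644642, 'fy': 468.8095332644642, 'cx': 321.2559362822478, 'cy': 193.92357204861526, 'k1': 0.045635390555561775, 'extrinsics': array([[-0.7891365 , -0.34633114,  0.50726553, -0.02001456],
       [-0.61398597,  0.46748375, -0.63598756,  0.82955931],
       [-0.01687609, -0.81333492, -0.58155095,  0.78559109],
       [ 0.        ,  0.        ,  0.        ,  1.        ]])}
top {'fx': 368.59031842434945, 'fy': 368.59031842434945, 'cx': 316.55224940665795, 'cy': 197.49051921877552, 'k1': -0.021187748467823266, 'extrinsics': array([[ 0.00387382, -0.99834479,  0.05738186,  0.53613197],
       [-0.99889505, -0.00655081, -0.0465378 ,  0.10206394],
       [ 0.04683666, -0.05713818, -0.99726704,  0.78346845],
       [ 0.        ,  0.        ,  0.        ,  1.        ]])}
{'time': 0.1, 'q': array([-1.29348756e+00,  5.28394398e-01,  1.43375325e+00, -7.26462842e-09,
        1.18138955e+00, -1.78481943e-01]), 'joint_velocities': array([ 0.00040419, -0.00164904, -0.00408494, -0.00047722,  0.00124784,
        0.00013859]), 'joint_torque': array([-2.16832127e-04, -4.40986454e+01, -1.77151465e+01,  6.35385141e-02,
        5.33607882e-02, -3.64911932e-05]), 'position': array([ 0.27497799, -0.56059337,  0.24666306]), 'tool_rot': array([-0.59957411,  0.3746175 , -0.37359839,  0.60049717]), 'ft_force': array([0.92848599, 0.361853  , 0.65940038]), 'moment': array([-0.00805188, -0.00380638, -0.01403537]), 'grip_width': 0.08687153021109507}
```

```bash
sleep 1
```

```text
(no output)
```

View pics/side0.png

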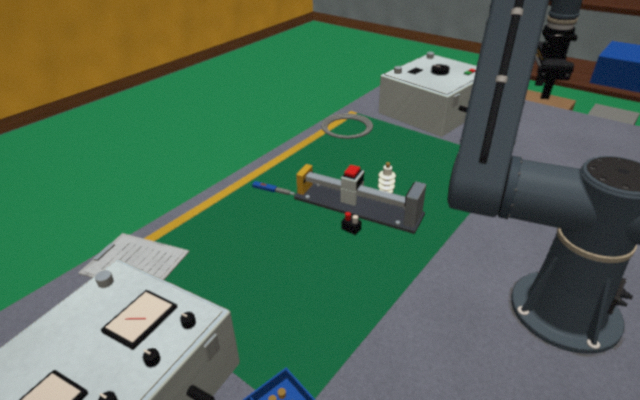

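View pics/top0.png

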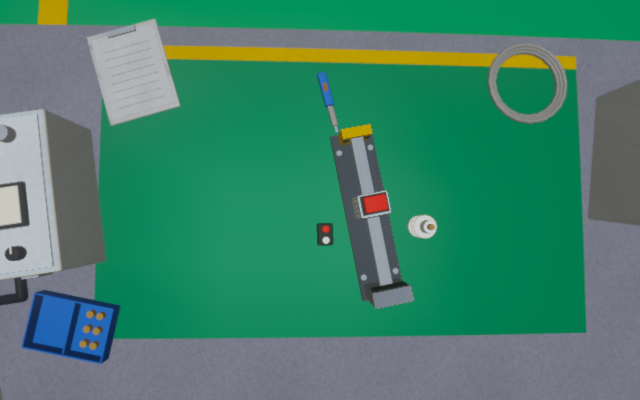

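Run:
```python
from scipy.spatial.transform import Rotation as R
print(R.from_quat([-0.59957411,  0.3746175 , -0.37359839,  0.60049717]).as_matrix().round(3))
import cv2
a=cv2.imread('pics/top0.png')[80:330,130:430];cv2.imwrite('pics/topc.png',cv2.resize(a,None,fx=2.6,fy=2.4*1.0833/1.0833,interpolation=2) if 0 else cv2.resize(a,(720,600),interpolation=2))
```

```text
[[ 0.44  -0.001  0.898]
 [-0.898  0.002  0.44 ]
 [-0.002 -1.     0.   ]]
```

```bash
python3 - <<'E'
import cv2
a=cv2.imread('pics/top0.png')[110:320,310:450];cv2.imwrite('pics/topc.png',cv2.resize(a,(400,600),interpolation=2))
a=cv2.imread('pics/side0.png')[150:240,280:440];cv2.imwrite('pics/sidec.png',cv2.resize(a,(800,450),interpolation=2))
E
python3 - <<'E'
import cv2
a=cv2.imread('pics/top0.png')[110:320,310:450];cv2.imwrite('pics/topc1.png',cv2.resize(a[70:110,30:100],(770,440),interpolation=2))
E
```

```text
(no output)
```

View pics/topc.png

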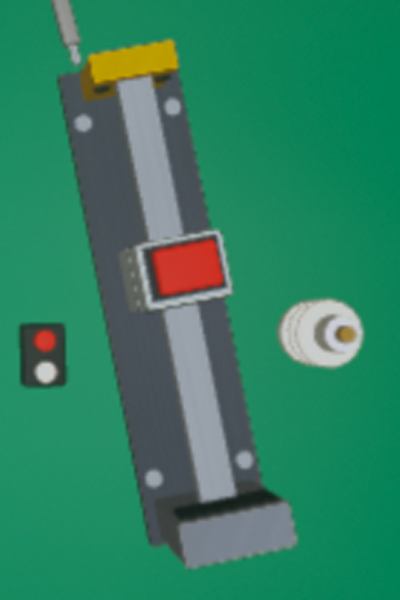

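View pics/sidec.png

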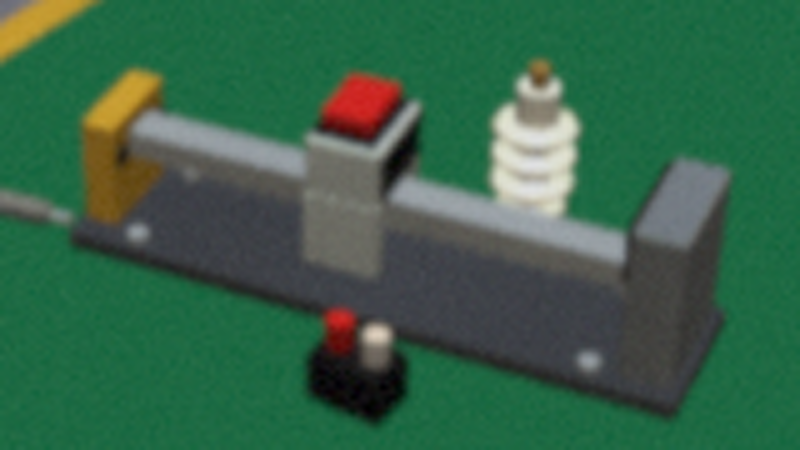

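View pics/topc1.png

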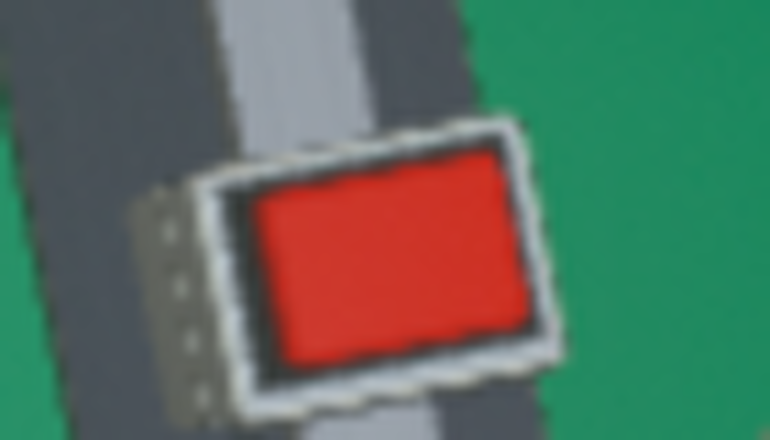

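```bash
cat > h.py <<'E'
import numpy as np
from rig import robot
from scipy.spatial.transform import Rotation as R
from scipy.optimize import least_squares
def proj(n,P):
    c=robot.camera_params(n);E=c['extrinsics'];p=(np.asarray(P)-E[:3,3])@E[:3,:3]
    s=p[:,:2]/p[:,2:];r2=(s**2).sum(1,keepdims=True);s=s*(1+c['k1']*r2)
    return s*[c['fx'],c['fy']]+[c['cx'],c['cy']]
E
python3 - <<'E'
from h import *
J=[(1,1),(1,-1),(-1,-1),(-1,1)]
obs=[] # cam, pix, (x,y,z,isjaw)
def add(cam,pix,off,s,x,y,z,j): obs.append((cam,[(pix[0]+.5)/s-.5+off[0],(pix[1]+.5)/s-.5+off[1]],(x,y,z,j)))
for (a,b),p in zip(J,[(197,180),(515,122),(562,358),(245,415)]): add('top',p,(340,180),11,-.063+a*.022,b*.029,.105,1)
for (a,b),p in zip(J,[(255,195),(497,150),(530,325),(290,368)]): add('top',p,(340,180),11,-.063+a*.015,b*.021,.119,1)
for (x,y),p in zip([(-.185,-.0375),(-.215,-.0375),(-.215,.0375)],[(290,500),(297,542),(188,568)]): add('top',p,(310,110),2.857,x,y,.105,0)
for (x,y),p in zip([(.111,.03),(.111,-.03)],[(95,84),(177,70)]): add('top',p,(310,110),2.857,x,y,.078,0)
for (a,b),p in zip([(1,1),(-1,1),(-1,-1)],[(305,140),(380,152),(420,103)]): add('side',p,(280,150),5,-.063+a*.022,b*.029,.105,1)
for (x,y),p in zip([(-.185,.0375),(-.185,-.0375),(-.215,.0375),(-.215,-.0375)],[(637,232),(680,158),(692,247),(730,172)]): add('side',p,(280,150),5,x,y,.105,0)
def f(t,cams=('top','side')):
    r=[]
    for cam in cams:
        o=[k for k in obs if k[0]==cam]
        L=np.array([k[2] for k in o]);x=L[:,0]+t[3]*L[:,3]
        c,s=np.cos(t[2]),np.sin(t[2])
        P=np.c_[t[0]+c*x-s*L[:,1],t[1]+s*x+c*L[:,1],L[:,2]]
        r.append(proj(cam,P)-[k[1] for k in o])
    return np.concatenate(r).ravel()
for cams in (('top','side'),('top',),('side',)):
    z=least_squares(f,[.5,0,.2,.03],args=(cams,),loss='soft_l1');print(cams,z.x.round(4));print(f(z.x,cams).round(1).reshape(-1,2).tolist())
    t=z.x;c,s=np.cos(t[2]),np.sin(t[2])
    for x in (t[3]-.063,t[3]-.085,.111): print(x.round(4),(t[0]+c*x).round(4),(t[1]+s*x).round(4))
E
```

```text
('top', 'side') [ 0.5888 -0.0315  0.2009  0.0382]
[[-1.0, -0.9], [0.3, -1.6], [0.8, 0.1], [-0.6, 1.0], [-0.1, 0.2], [0.3, -0.2], [0.6, 0.0], [0.1, 0.6], [-0.0, -0.0], [0.8, 1.4], [-0.4, 0.9], [-0.9, -0.4], [0.3, -1.1], [-0.5, -0.4], [-0.0, 1.2], [0.4, -0.0], [-1.0, 0.1], [-0.4, -0.5], [-0.1, 0.2], [1.0, -0.5]]
-0.0248 0.5645 -0.0365
-0.0468 0.5429 -0.0408Traceback (most recent call last):
  File "<stdin>", line 23, in <module>
AttributeError: 'float' object has no attribute 'round'
```

carry_out([
  [0,-2,0.3,3,0,0.01,0],
  [0,-4,0.6,5.8,0,0.03,0],
  [0,-6.2,0.9,9,0,0.05,0],
  [0,-8.5,1.2,12.2,0,0.07,0],
  [0,-10.7,1.5,15.4,0,0.09,0],
  [0,-13,1.9,18.6,0,0.11,0],
  [0,-15.2,2.2,21.8,0,0.13,0],
  [0,-17.5,2.5,25,0,0.15,0],
  [0,-19.7,2.8,28.2,0,0.17,0],
  [0,-22,3.2,31.4,0,0.18,0],
  [0,-24.2,3.5,34.6,0,0.2,0],
  [0,-26.5,3.8,37.8,0,0.21,0],
  [0,-28.7,4.2,41,0,0.22,0],
  [0,-31,4.5,44.3,0,0.24,0],
  [0,-33,4.8,47.2,0,0.25,0],
  [0,-34.3,5,49.05,0,0.255,0],
  [0,-34.3,5,49.05,0,0.255,0],
  [0,-34.3,5,49.05,0,0.255,0],
], force=10)

```text
time: 1.9
position: [0.5642, -0.037, 0.1971]
tool_rot: [0.548, -0.447, 0.447, -0.548]
ft_force: [-0.6, -0.2, -0.0]
grip_width: 0.0006
```

Run:
```python
from h import *
import cv2
for n in("side","top"):
    cv2.imwrite(f"pics/{n}1.png",robot.camera(n)[:,:,::-1])
o=robot.get_obs();print(o['time'],o['position'],R.from_quat(o['tool_rot']).as_matrix().round(3),o['ft_force'],o['grip_width'])
a=cv2.imread('pics/side1.png')[90:240,260:460];cv2.imwrite('pics/s1c.png',cv2.resize(a,(800,600),interpolation=2))
```

```text
2.0 [ 0.56399438 -0.03803081  0.19735435] [[ 0.199 -0.001  0.98 ]
 [-0.98  -0.     0.199]
 [-0.    -1.    -0.001]] [-0.31945981 -0.0995681   0.12282007] 0.00021748261252146884
```

View pics/s1c.png

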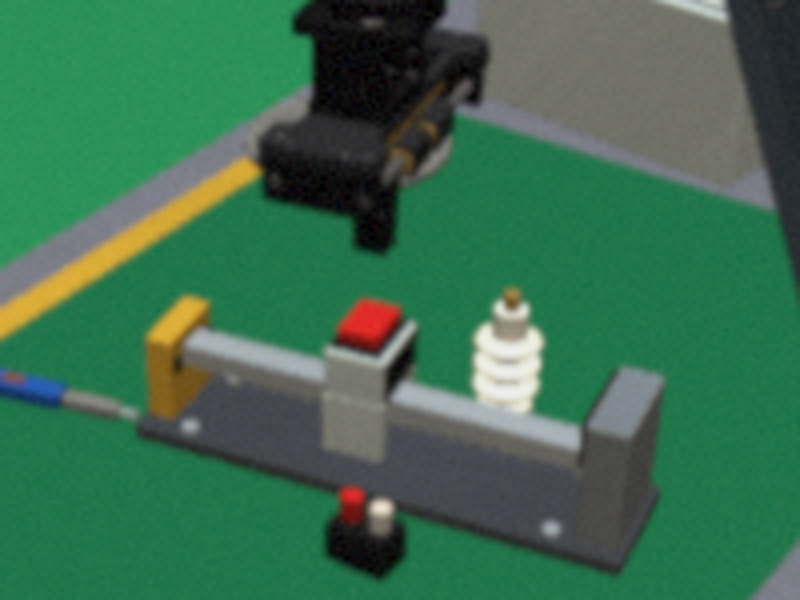

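View pics/top1.png

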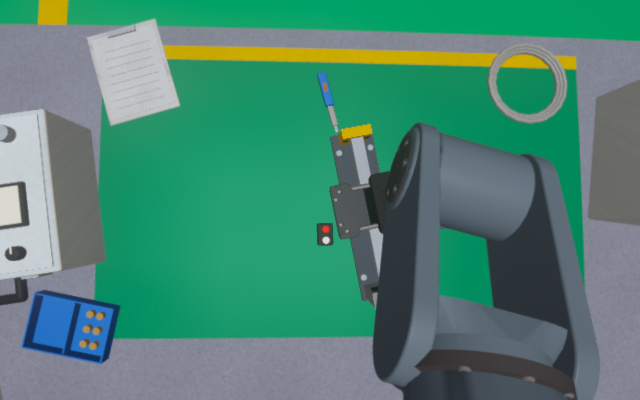

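carry_out([
  [0,0,1,0,0,0,0],
  [0,0,2,0,0,0,0],
  [0,0,3,0,0,0,0],
  [0,0,4,0,0,0,0],
  [0,0,4.6,0,0,0,0],
  [0,0,5,0,0,0,0],
  [0,0,5.2,0,0,0,0],
  [0,0,5.4,0,0,0,0],
  [0,0,5.6,0,0,0,0],
  [0,0,5.6,0,0,0,0],
])

```text
time: 3.0
position: [0.5647, -0.0372, 0.1418]
tool_rot: [-0.548, 0.447, -0.447, 0.548]
ft_force: [-0.8, 1.0, 0.5]
grip_width: 0.0007
```

Run:
```python
from h import *
import cv2
a=robot.camera('side')[130:240,300:440,::-1];cv2.imwrite('pics/s2c.png',cv2.resize(a,(700,550),interpolation=2))
o=robot.get_obs();print(o['time'],o['position'],o['ft_force'],o['moment'])
```

```text
3.05 [ 0.56464586 -0.0372482   0.14173987] [-0.80079343  0.42375638  1.21819439] [ 0.02780505  0.10851025 -0.02505486]
```

View pics/s2c.png

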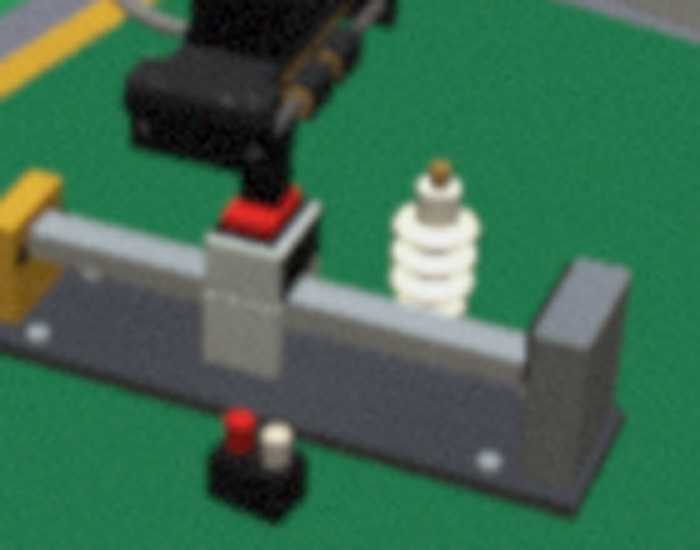

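carry_out([
  [0,0,0.1,0,0,0,0],
  [0,0,0.2,0,0,0,0],
  [0,0,0.3,0,0,0,0],
  [0,0,0.3,0,0,0,0],
])

```text
time: 3.45
position: [0.5647, -0.0373, 0.1387]
tool_rot: [-0.548, 0.447, -0.447, 0.548]
ft_force: [-0.3, 1.0, 4.2]
grip_width: 0.0007
```

carry_out([
  [0,0,0.1,0,0,0,0],
  [0,0,0.2,0,0,0,0],
  [0,0,0.2,0,0,0,0],
])

```text
time: 3.75
position: [0.5646, -0.0373, 0.1365]
tool_rot: [-0.548, 0.447, -0.447, 0.548]
ft_force: [-1.0, 0.7, 4.4]
grip_width: 0.0005
```

carry_out([
  [0,0,0.05,0,0,0,0],
  [0,0,0.1,0,0,0,0],
  [0,0,0.1,0,0,0,0],
])

```text
time: 4.05
position: [0.5647, -0.0373, 0.1363]
tool_rot: [-0.548, 0.447, -0.448, 0.548]
ft_force: [-1.7, 0.8, 8.9]
grip_width: 0.0007
```

carry_out([
  [0,0,0.05,0,0,0,0],
  [0,0,0.1,0,0,0,0],
  [0,0,0.1,0,0,0,0],
])

```text
time: 4.35
position: [0.5653, -0.0372, 0.1363]
tool_rot: [-0.547, 0.447, -0.448, 0.548]
ft_force: [-3.1, 0.3, 13.9]
grip_width: 0.0006
```

carry_out([
  [0,0,-0.5,0,0,0,0],
  [0,0,-1.5,0,0,0,0],
  [0,0,-2.5,0,0,0,0],
  [0,0,-3,0,0,0,0],
  [0,0,-3,-1.5,0,0,0],
  [0,0,-3,-3.5,0,0,0],
  [0,0,-3,-5,0,0,0],
  [0,0,-3,-5,0,0,0],
  [0,0,-3,-5,0,0,0],
])

```text
time: 5.25
position: [0.5163, -0.0475, 0.1649]
tool_rot: [-0.547, 0.447, -0.448, 0.548]
ft_force: [-0.1, -0.5, -0.4]
grip_width: 0.0005
```

Run:
```python
from h import *
import cv2
a=robot.camera('side')[130:240,300:440,::-1];cv2.imwrite('pics/s3c.png',cv2.resize(a,(700,550),interpolation=2))
o=robot.get_obs();print(o['time'],o['position'],o['ft_force'],o['moment'])
```

```text
5.3 [ 0.51681827 -0.0475042   0.16490021] [0.37752689 0.66635749 0.26373434] [ 0.05686104  0.04960438 -0.03348661]
```

View pics/s3c.png

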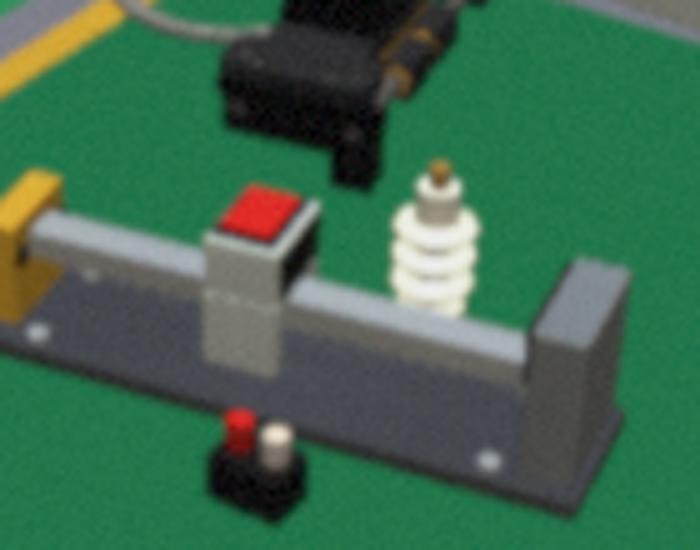

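carry_out([
  [0,0,1,0,0,0,0],
  [0,0,2.5,0,0,0,0],
  [0,0,4,0,0,0,0],
  [0,0,5,0,0,0,0],
  [0,0,5.8,0,0,0,0],
  [0,0,5.8,0,0,0,0],
  [0,0,5.8,0.6,0,0,0],
  [0,0,5.8,1.0,0,0,0],
  [0,0,5.8,1.3,0,0,0],
  [0,0,5.8,1.6,0,0,0],
  [0,0,5.8,1.9,0,0,0],
  [0,0,5.8,2.1,0,0,0],
  [0,0,5.8,2.1,0,0,0],
])

```text
time: 6.6
position: [0.5359, -0.043, 0.1066]
tool_rot: [0.548, -0.448, 0.447, -0.547]
ft_force: [-1.3, -0.7, 0.8]
grip_width: 0.0003
```

Run:
```python
from h import *
import cv2
a=robot.camera('side')[130:240,300:440,::-1];cv2.imwrite('pics/s4c.png',cv2.resize(a,(700,550),interpolation=2))
o=robot.get_obs();print(o['time'],o['position'],o['ft_force'],o['moment'])
```

```text
6.65 [ 0.53590539 -0.04297851  0.10655144] [-1.99380553 -1.19815893  0.85917746] [-0.03554709  0.3146444   0.03449319]
```

View pics/s4c.png

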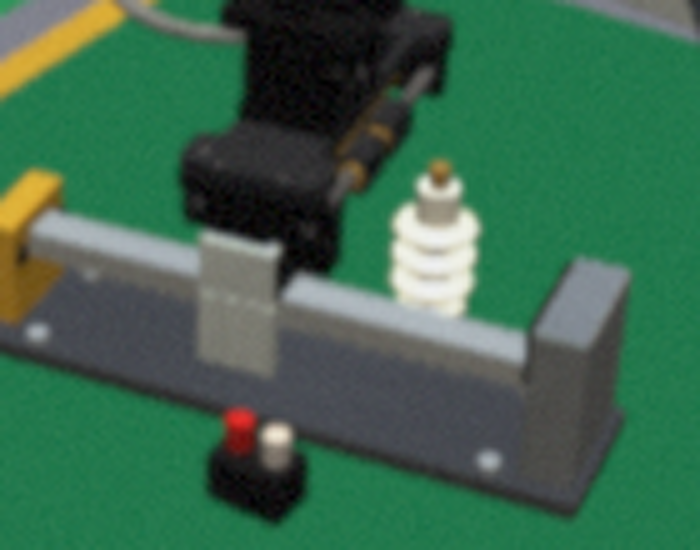

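carry_out([
  [0,0,0,0.3,0,0,0],
  [0,0,0,0.7,0,0,0],
  [0,0,0,1.1,0,0,0],
  [0,0,0,1.5,0,0,0],
  [0,0,0,1.9,0,0,0],
  [0,0,0,2.2,0,0,0],
  [0,0,0,2.5,0,0,0],
  [0,0,0,2.5,0,0,0],
])

```text
time: 7.45
position: [0.5615, -0.0379, 0.1065]
tool_rot: [-0.547, 0.447, -0.448, 0.548]
ft_force: [-0.5, 0.1, -0.4]
grip_width: 0.0005
```

carry_out([
  [0,0,0,0.3,0,0,0],
  [0,0,0,0.7,0,0,0],
  [0,0,0,1.1,0,0,0],
  [0,0,0,1.5,0,0,0],
  [0,0,0,1.9,0,0,0],
  [0,0,0,2.3,0,0,0],
  [0,0,0,2.7,0,0,0],
  [0,0,0,3.1,0,0,0],
  [0,0,0,3.5,0,0,0],
  [0,0,0,3.9,0,0,0],
  [0,0,0,4.3,0,0,0],
  [0,0,0,4.7,0,0,0],
  [0,0,0,5.1,0,0,0],
  [0,0,0,5.5,0,0,0],
  [0,0,0,5.9,0,0,0],
  [0,0,0,6.3,0,0,0],
  [0,0,0,6.6,0,0,0],
  [0,0,0,6.9,0,0,0],
  [0,0,0,7.1,0,0,0],
  [0,0,0,7.1,0,0,0],
])

```text
time: 9.45
position: [0.6309, -0.0237, 0.1067]
tool_rot: [-0.547, 0.447, -0.448, 0.548]
ft_force: [-1.5, -0.9, -0.4]
grip_width: 0.0003
```

Run:
```python
from h import *
import cv2
a=robot.camera('side')[130:240,270:410,::-1];cv2.imwrite('pics/s5c.png',cv2.resize(a,(700,550),interpolation=2))
o=robot.get_obs();print(o['time'],o['position'],o['ft_force'],o['moment'])
```

```text
9.5 [ 0.63082965 -0.02356899  0.10670704] [-1.10466696 -0.69873974 -0.13219608] [-0.16413078  0.13946152 -0.10013392]
```

View pics/s5c.png

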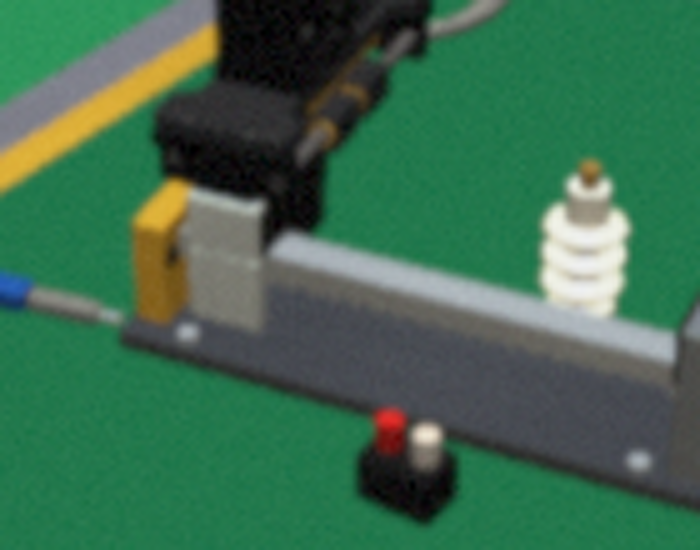

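Nearly there; about 1 cm left. I'll go in small steps and watch the force.

carry_out([
  [0,0,0,0.2,0,0,0],
  [0,0,0,0.4,0,0,0],
  [0,0,0,0.6,0,0,0],
  [0,0,0,0.7,0,0,0],
  [0,0,0,0.7,0,0,0],
])

```text
time: 10.0
position: [0.6375, -0.0222, 0.1067]
tool_rot: [-0.547, 0.447, -0.447, 0.548]
ft_force: [-1.2, -0.9, 1.1]
grip_width: 0.0005
```

carry_out([
  [0,0,0,0.1,0,0,0],
  [0,0,0,0.2,0,0,0],
  [0,0,0,0.2,0,0,0],
])

```text
time: 10.3
position: [0.6393, -0.0219, 0.1066]
tool_rot: [-0.547, 0.447, -0.447, 0.548]
ft_force: [-3.1, -0.7, 1.3]
grip_width: 0.0005
```

carry_out([
  [0,0,0,0.1,0,0,0],
  [0,0,0,0.2,0,0,0],
  [0,0,0,0.2,0,0,0],
])

```text
time: 10.6
position: [0.6412, -0.0216, 0.1065]
tool_rot: [-0.547, 0.447, -0.447, 0.548]
ft_force: [-1.9, 0.0, 1.1]
grip_width: 0.0004
```

carry_out([
  [0,0,0,0.1,0,0,0],
  [0,0,0,0.2,0,0,0],
  [0,0,0,0.2,0,0,0],
])

```text
time: 10.9
position: [0.6429, -0.0212, 0.1065]
tool_rot: [0.548, -0.447, 0.447, -0.548]
ft_force: [-2.6, 1.3, 1.5]
grip_width: 0.0006
```

carry_out([
  [0,0,0,0.1,0,0,0],
  [0,0,0,0.2,0,0,0],
  [0,0,0,0.2,0,0,0],
])

```text
time: 11.2
position: [0.6431, -0.0212, 0.1065]
tool_rot: [0.549, -0.448, 0.446, -0.547]
ft_force: [-7.1, -1.5, 5.4]
grip_width: 0.0003
```

carry_out([
  [0,0,0,0.1,0,0,0],
  [0,0,0,0.15,0,0,0],
  [0,0,0,0.15,0,0,0],
])

```text
time: 11.5
position: [0.6431, -0.0212, 0.1065]
tool_rot: [0.55, -0.449, 0.445, -0.546]
ft_force: [-9.7, -2.1, 6.8]
grip_width: 0.0005
```

carry_out([
  [0,0,0,-0.1,0,0,0],
  [0,0,0,-0.2,0,0,0],
  [0,0,0,-0.3,0,0,0],
  [0,0,0,-0.5,0,0,0],
  [0,0,0,-1,0,0,0],
  [0,0,0,-2,0,0,0],
  [0,0,0,-3,0,0,0],
  [0,0,0,-4,0,0,0],
  [0,0,-1,-4,0,0,0],
  [0,0,-3,-4,0,0,0],
  [0,0,-6,-4,0,0,0],
  [0,0,-9,-4,0,0,0],
  [0,0,-12,-6,0,0,0],
  [0,0,-13,-9,0,0,0],
  [0,0,-13,-12,0,0,0],
  [0,0,-13,-12,0,0,0],
  [0,0,-13,-12,0,0,0],
])

```text
time: 13.2
position: [0.5291, -0.0448, 0.2377]
tool_rot: [-0.547, 0.447, -0.448, 0.548]
ft_force: [-0.4, 0.1, 0.9]
grip_width: 0.0004
```

Run:
```python
from h import *
import cv2
i=robot.camera('side')[:,:,::-1]
a=i[130:240,270:430];cv2.imwrite('pics/s6c.png',cv2.resize(a,(800,550),interpolation=2))
t=robot.camera('top')[:,:,::-1];cv2.imwrite('pics/t6.png',cv2.resize(t[50:250,280:480],(600,600),interpolation=2))
o=robot.get_obs();print(o['time'],o['position'],o['ft_force'],o['moment'])
c,s=np.cos(.2009),np.sin(.2009)
for v in(.146,.150):
  P=[(.5888+c*x-s*y,-.0315+s*x+c*y,z) for x,y,z in [(v-.085,.029,.105),(v-.041,.029,.105),(v-.085,-.029,.105),(v-.078,.021,.111),(v-.078,.021,.119)]]
  print(((proj('side',P)-[270,130]+.5)*5-.5).round(),((proj('top',P)-[280,50]+.5)*3-.5).round())
```

```text
13.3 [ 0.53012435 -0.04476785  0.23715649] [-0.54456952 -0.32963971 -0.15180284] [ 0.03482392  0.05343501 -0.04789279]
[[244. 210.]
 [171. 192.]
 [291. 159.]
 [239. 191.]
 [238. 178.]] [[210. 336.]
 [195. 267.]
 [300. 318.]
 [221. 321.]
 [223. 318.]]
[[237. 209.]
 [165. 190.]
 [284. 157.]
 [232. 189.]
 [232. 176.]] [[208. 329.]
 [194. 261.]
 [299. 312.]
 [220. 314.]
 [222. 312.]]
```

View pics/s6c.png

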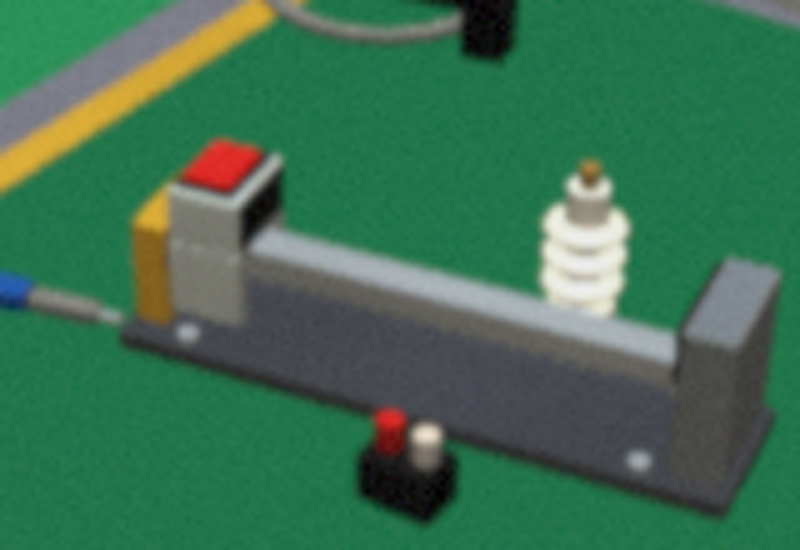

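View pics/t6.png

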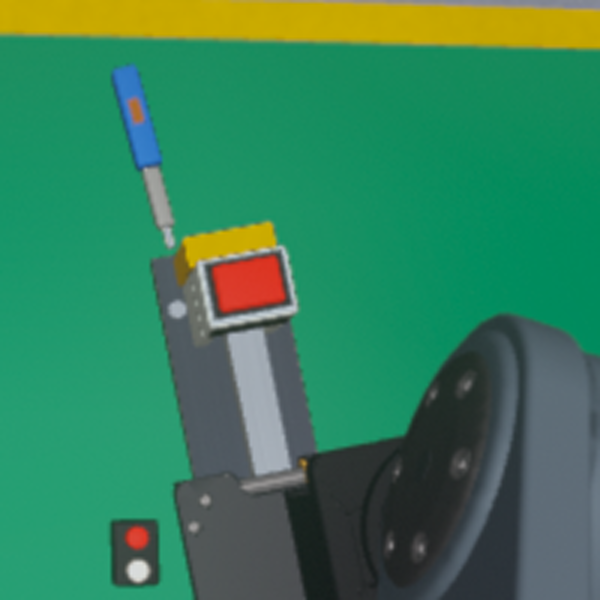

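The side view shows the jaw (left edge about u=170) flush against the yellow stop with no gap. The red paddle is down. The insulator, terminal block and tester are where they started.

```bash
python3 -c "
from rig import robot
print(robot.hand_in())"
```

```text
the job is handed in; nothing more can be done
None
```

The clamp is open and the job is handed in. I pressed the release paddle fully down first, then pushed the jaw back to the yellow end stop with the shut fingertips. The arm then backed off and lifted clear, at about 13 s of the 42 s allowed.

- **Paddle:** it moved at about 4.3 N and met its hard end at TCP z = 0.136 m, which matches the 0.111 m top height when down. I pressed to 13.9 N there. The pictures taken after lifting and at the end show it still down.
- **Jaw:** it slid well past the 13 mm the engaged ratchet would allow, at about 1–3 N. It stopped at TCP x = 0.643 m, as predicted, and the force rose to about 10 N along the push, plus about 7 N upward. In the final pictures it sits flush against the stop with no visible gap.
- **Surroundings:** the insulator, terminal block and tester look unmoved by eye in the pictures. At the end the force reading was near zero, with the robot touching nothing.

One small disagreement: in the final side picture the jaw corners I read by eye were a few enlarged-crop pixels (about 1 px in the camera image) off the predicted positions. This is within my fitting and calibration error. No check failed.

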